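# Point out which tissue block goes into which jar

## Task

Show a colleague on the bench camera which block to put where: from above, bring the fingertips to a few centimetres above the middle of the largest tissue block in the wooden tray and stay there for two seconds, then do the same above the lid of the widest jar, then press the large round button on the flat recorder box to save the clip and let it come up again. Touch nothing but the recorder, leave everything where it is, and do not come down low over any other block or jar, so that there is no doubt which ones you mean.

Things in the scene. Friction and masses are not known exactly. Their poses are not given: they have to be found in the camera images.
- big_block_top (a point): Centre of the top face of the large tissue block: a white plastic cassette 66 x 50 x 7 mm with a cream wax slab 58 x 44 x 11 mm on it, 18 mm high in all, the largest of the five blocks lying in the shallow wooden tray; it may lie in any of the tray's places. z of the point points up, x along the block's length. Loose, 45 g.
- wide_jar_top (a point): Centre of the top of the lid of the wide, squat jar: 88 mm diameter, 65 mm high, the broadest and lowest of three closed glass jars with black lids that stand on the bench. z up. Loose.
- save_top (a point): Centre of the top of the save button, a round grey push button of 36 mm diameter, the larger of the two round things on top of the flat dark grey recorder box with a black top (100 x 130 mm, 35 mm high; the other, 67 mm from it, is a fixed aluminium dial 26 mm across and 9 mm high). It is pressed straight down.
- save (a joint): Travel of the save button: 0 when up, 0.006 m when fully down; a spring returns it, and it takes about 5 N to push it fully down.
- tray: Shallow open wooden tray, 185 mm (its x) by 270 mm (its y), 22 mm high, walls and floor 8 mm thick, fixed to the bench; origin at the centre of its underside. Six places in it, two along x and three along y, about 76 and 82 mm apart: five tissue blocks and a loupe.
- loupe: Dark round magnifying loupe standing in the tray, 34 mm diameter and 34 mm high; origin at the centre of its underside.
- brown_bottle: Brown glass bottle at the back, 60 mm diameter, 135 mm high; origin at the centre of its underside.
- dropper: Small white plastic bottle at the back, 34 mm diameter, 85 mm high; origin at the centre of its underside.
- beaker: Open glass beaker, 64 mm diameter, 75 mm high; origin at the centre of its underside.
- recorder: Flat dark grey recorder box with a black top, with the save button on it, 100 mm (its x) by 130 mm (its y), 35 mm high, fixed to the bench; origin at the centre of its underside.
- small_block1_top (a point): Centre of the top face of one of the four ordinary tissue blocks: white cassette 40 x 28 x 6 mm with a cream wax slab, 14 mm high in all. z up, x along its length. Loose, 20 g.
- small_block2_top (a point): Centre of the top face of one of the four ordinary tissue blocks: white cassette 40 x 28 x 6 mm with a cream wax slab, 14 mm high in all. z up, x along its length. Loose, 20 g.
- small_block3_top (a point): Centre of the top face of one of the four ordinary tissue blocks: white cassette 40 x 28 x 6 mm with a cream wax slab, 14 mm high in all. z up, x along its length. Loose, 20 g.
- small_block4_top (a point): Centre of the top face of one of the four ordinary tissue blocks: white cassette 40 x 28 x 6 mm with a cream wax slab, 14 mm high in all. z up, x along its length. Loose, 20 g.
- tall_jar_top (a point): Centre of the top of the lid of the tall jar: 56 mm diameter, 115 mm high. z up. Loose.
- slim_jar_top (a point): Centre of the top of the lid of the slim jar: 46 mm diameter, 80 mm high. z up. Loose.
Not all that is in view belongs to the job. What is shaped like the part that bears big_block_top but pink or turquoise is not meant.

How it is judged (in metres and radians):
On the way, in this order (a step that is already met when the one before it is completed fails the run):
1. the fingertips stay just above the largest block for a second and a half (horizontal distance between the grasp point and big_block_top below 0.02 m and z of the grasp point in the frame of big_block_top between 0.017 and 0.085 m), for 1.5 s.
2. the fingertips stay just above the lid of the wide jar for a second and a half (horizontal distance between the grasp point and wide_jar_top below 0.025 m and z of the grasp point in the frame of wide_jar_top between 0.017 and 0.085 m), for 1.5 s.
3. the save button is pressed (value of joint save above 0.004 m), for 0.05 s.
At the end, for the whole second after the job is handed in: The save button is up again (within 1.5 mm), and the blocks, jars, loupe, bottles and beaker are within 10 mm of where they started, at rest (value of joint save below 0.0015 m and not (distance of big_block_top from where it was at the start of the episode above 0.01 m) and not (distance of wide_jar_top from where it was at the start of the episode above 0.01 m) and not (distance of small_block1_top from where it was at the start of the episode above 0.01 m) and not (distance of small_block2_top from where it was at the start of the episode above 0.01 m) and not (distance of small_block3_top from where it was at the start of the episode above 0.01 m) and not (distance of small_block4_top from where it was at the start of the episode above 0.01 m) and not (distance of tall_jar_top from where it was at the start of the episode above 0.01 m) and not (distance of slim_jar_top from where it was at the start of the episode above 0.01 m) and not (distance of loupe from where it was at the start of the episode above 0.01 m) and not (distance of brown_bottle from where it was at the start of the episode above 0.01 m) and not (distance of dropper from where it was at the start of the episode above 0.01 m) and not (distance of beaker from where it was at the start of the episode above 0.01 m) and linear speed of each of big_block, wide_jar below 0.02 m/s); the robot touches nothing.
It fails at once if the fingers touch anything but the recorder (over 0.5 N) (contact force between the fingers and anything else above 0.5 N and contact force between the fingers and recorder below 0.01 N).
It fails at once if the arm touches anything but the recorder (over 0.5 N) (contact force between the arm and anything else above 0.5 N and contact force between the arm and recorder below 0.01 N).
It fails at once if a block, jar or other loose thing is moved or lifted by more than 10 mm (distance of any of big_block_top, wide_jar_top, small_block1_top, small_block2_top, small_block3_top, small_block4_top, tall_jar_top, slim_jar_top, loupe, brown_bottle, dropper, beaker from where it was at the start of the episode above 0.01 m).
It fails at once if the fingertips come down low (less than about 4 cm) over the middle (15 mm) of another block or jar ((horizontal distance between the grasp point and small_block1_top below 0.015 m and z of the grasp point in the frame of small_block1_top between -0.05 and 0.059 m) or (horizontal distance between the grasp point and small_block2_top below 0.015 m and z of the grasp point in the frame of small_block2_top between -0.05 and 0.059 m) or (horizontal distance between the grasp point and small_block3_top below 0.015 m and z of the grasp point in the frame of small_block3_top between -0.05 and 0.059 m) or (horizontal distance between the grasp point and small_block4_top below 0.015 m and z of the grasp point in the frame of small_block4_top between -0.05 and 0.059 m) or (horizontal distance between the grasp point and tall_jar_top below 0.015 m and z of the grasp point in the frame of tall_jar_top between -0.05 and 0.059 m) or (horizontal distance between the grasp point and slim_jar_top below 0.015 m and z of the grasp point in the frame of slim_jar_top between -0.05 and 0.059 m)).
It also fails if it takes over 58 s, if anything falls off the work surface, if the arm or the gripper's body presses on something with over 40 N, if the wrist force passes 120 N, or if a joint passes its speed limit or range.

## Robot

A 6-joint arm with a two-finger parallel gripper is mounted at the origin on the work surface. World frame = base frame: x ahead of the robot, y to its left, z up, the work surface at z = 0. Lengths are in mm, angles in rad, forces in N, time in s.
With the tool pointing down it reaches from about 350 to 875 mm from the base axis. Payload 4.2 kg.
Tool frame: the origin (TCP) lies between the finger pads; the fingertips stand 17 mm ahead of it and the grasp point (between the pads) lies 2 mm behind it (env.finger_overhang is the z of the fingertips in the tool frame, in mm); z points along the fingers, x is the direction in which the jaws open and shut, and the axes are right-handed (so a half turn about z gives the same grasp; the last joint's range is limited). The gripper opens to 87 mm and grips with 3 to 60 N. Pads are 19 mm wide; open, the fingers measure 117 mm over their backs; the gripper's body (75 mm by 190 mm) begins 51 mm behind the grasp point.
Start: joints at [1.422, 0.385, 0.008, 0, -1.194, -0.259], TCP at [247.836, 573.739, 200.85] pointing down, gripper open.
Joint ranges: [-3.14, 3.14], [-1.21, 2.06], [-1.07, 1.41], [-3.16, 2.05], [-2.99, -0.16], [-3.1, 3.1]. Speed limits (rad/s): [2.79, 2.79, 3.14, 3.14, 3.14, 3.14].

## Interface

Orientations are given as a rotation vector (axis times angle).
In Python, from plant import telemetry, viewer, workorder, env gives the robot as it stands.
- The arm moves only by the tool servo_tool, never from a script. Its argument "deltas" is a list of rows, each a list of 7 numbers: the shift along the tool's x, y, z in units of 30 mm (1.0 is 30 mm), then the turn, a rotation vector about the tool's x, y, z in units of 5 degrees (1.0 is 5 degrees), then the closure, from 0 (fully open) to 1 (shut). A call has exactly 5 rows; each row is the pose to reach, as a shift and turn from the pose commanded when the call began, along the tool's axes at that moment; what a row does not reach only later rows make up. A row lasts 1/10 s, in which the tool goes at most 50 mm and 8.59 degrees, less where a joint would pass 70% of its speed; a pose out of reach is approached as far as the arm can. A call with a gripper value outside its range is refused whole. The fingers move at their own pace and stop on an object; "newtons" is the grip in N (left out, the last holds). Time passes only in rows, so rows that repeat a pose let the fingers close, or fill a call up. It gives the time, the measured TCP pose, the force and the opening at its end, in the units of the state.
- telemetry.get_state(): the state, without advancing time (a new reading comes with each control period).
- viewer.grab_frame(name): name is "side" or "top"; returns a dict with "image" (384x512x3 uint8, red, green, blue), "camera_matrix" (3x3 intrinsics, pixels), "k1" (the pictures are not rectified: a ray, as slopes to the right and down, at radius r is drawn at 1 + k1 r^2 times it, then the intrinsics apply), "position" and "attitude" of the camera in the world. Camera axes: x right, y down, z forward; pixel columns grow to the right and rows downward; lengths in mm; the calibration is good to about 2 mm. A picture is of the moment at which its call begins. There is no depth.
- workorder.sign_off(): hands the job in, once; it reports no verdict.
The state is a dict: "t": time; "q": joint angles; "dq": joint speeds; "joint_efforts": joint torques, N m; "eef_pos": TCP position; "ee_rot": TCP orientation; "ft_force": force on the tool from outside, world axes, zero at the start; "wrist_torque": the same for the moment, N m; "grip_width": opening from 0.0 (shut) to 1.0 (fully open).
Only numpy, scipy, OpenCV 4.12 (cv2) and the standard library are available. Lean on these libraries where they do the work, as an engineer would, in place of code of your own. Each camera call takes 0.05 s, during which the arm holds its last target.

## Working session

There is one attempt and no reset: what is moved stays moved. The work goes in short steps, Python scripts to look and compute and a tool call to move; the robot and the scene stay as the last step left them, time stands still between calls to the robot, and variables do not carry over. Pictures are saved under pics/ and viewed, and the job is handed in when it is done.

Besides the shell and the picture viewer there is one more tool, called after "Call:" as name(argument=value, ...) on one line, values as JSON. servo_tool: Moves the arm, as the interface text tells. Its arguments: {"type":"object","properties":{"deltas":{"type":"array"},"newtons":{"type":"number"}},"required":["deltas"]}

```bash
mkdir -p pics; ls
python3 - <<'E'
from plant import telemetry, viewer, workorder, env
import cv2,numpy as np
s=telemetry.get_state();print(s)
for n in("side","top"):
    f=viewer.grab_frame(n);cv2.imwrite(f"pics/{n}0.png",f["image"][:,:,::-1]);
    print(n,{k:v for k,v in f.items() if k!="image"})
    np.save(f"pics/{n}0.npy",f,allow_pickle=True)
E
```

```text
pics
{'t': 0.0, 'q': array([ 1.42159761e+00,  3.85587255e-01,  6.63248207e-03, -4.97061518e-04,
       -1.19399991e+00, -2.58595263e-01]), 'dq': array([ 0.00031888,  0.00091678, -0.0003697 , -0.00101324,  0.00060601,
        0.00056745]), 'joint_efforts': array([ 8.84330238e-04, -3.90667105e+01,  1.87406141e+01,  4.21973661e+00,
        1.10336868e-02, -1.85947338e-04]), 'eef_pos': array([247.59688097, 573.16046111, 199.74401869]), 'ee_rot': array([ 1.72438969e+00, -2.62390380e+00,  2.03932986e-03]), 'ft_force': array([ 1.06385324, -0.23606067, -0.41035924]), 'wrist_torque': array([ 0.01657667, -0.00151971, -0.02497238]), 'grip_width': 0.9998009760568798}
side {'camera_matrix': array([[393.01094417,   0.        , 252.77878818],
       [  0.        , 393.01094417, 190.86123059],
       [  0.        ,   0.        ,   1.        ]]), 'k1': 0.04168499889781084, 'position': array([ 532.88551517, -789.65616378,  756.92567402]), 'attitude': array([-2.23727712e+00,  5.18307888e-02,  2.08792001e-03])}
top {'camera_matrix': array([[442.38363765,   0.        , 253.28056894],
       [  0.        , 442.38363765, 192.95589711],
       [  0.        ,   0.        ,   1.        ]]), 'k1': -0.15085965778230387, 'position': array([ 393.26054879,   47.37004199, 1192.81575169]), 'attitude': array([-2.15904825,  2.15913891, -0.13033154])}
```

View pics/top0.png

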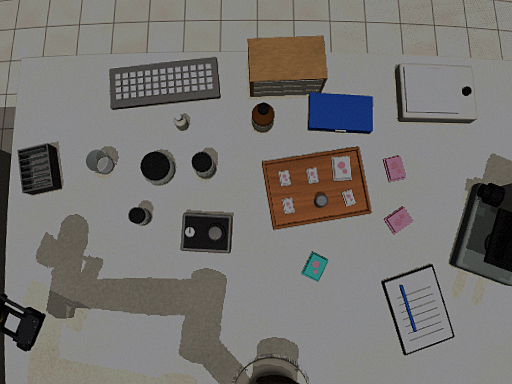

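View pics/side0.png

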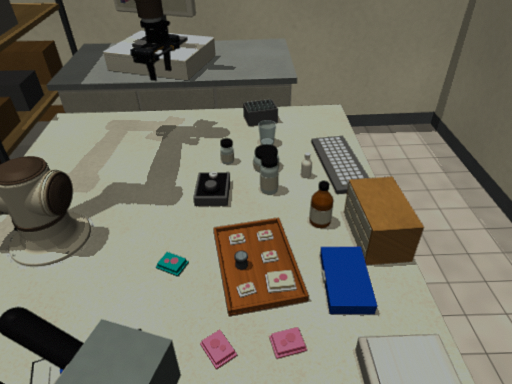

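Top view: tray with the big block at about (342,168), wide jar at (156,166), tall jar at (203,163), slim jar at (138,214), save button at about (215,233), and bright dial at (189,232). The side view agrees. Next I'll measure.

```bash
cat > h.py <<'E'
import numpy as np,cv2
from scipy.spatial.transform import Rotation as R
def load(n): return np.load(f"pics/{n}.npy",allow_pickle=True).item()
def D(f): return np.array([f["k1"],0,0,0,0.])
def ray(f,uv):
    p=cv2.undistortPoints(np.array([[uv]],float),f["camera_matrix"],D(f))[0,0]
    return R.from_rotvec(f["attitude"]).apply([p[0],p[1],1])
def onz(f,uv,z):
    d=ray(f,uv);o=f["position"];return o+d*(z-o[2])/d[2]
def proj(f,P):
    r=R.from_rotvec(f["attitude"]).inv();c=r.apply(np.array(P)-f["position"])
    return cv2.projectPoints(c[None].reshape(1,1,3),np.zeros(3),np.zeros(3),f["camera_matrix"],D(f))[0].ravel()
E
python3 - <<'E'
from h import *
for n,crops in(("top0",[(260,140,375,232),(120,140,240,255)]),("side0",[(210,215,310,315),(190,130,290,210)])):
    im=load(n)["image"][:,:,::-1]
    for i,(a,b,c,d) in enumerate(crops):
        cv2.imwrite(f"pics/{n}_c{i}.png",cv2.resize(im[b:d,a:c],None,fx=5,fy=5,interpolation=cv2.INTER_CUBIC))
E
```

```text
(no output)
```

View pics/top0_c0.png

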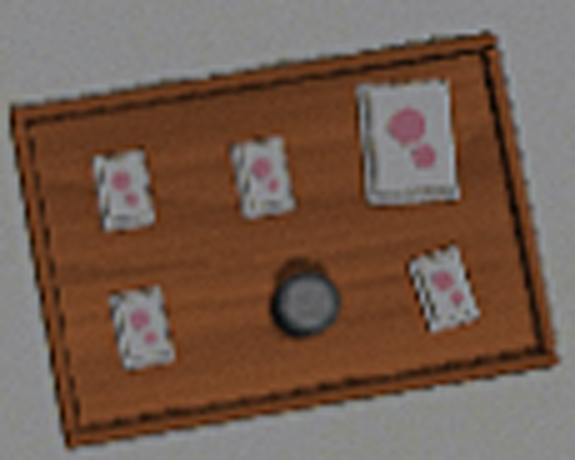

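View pics/top0_c1.png

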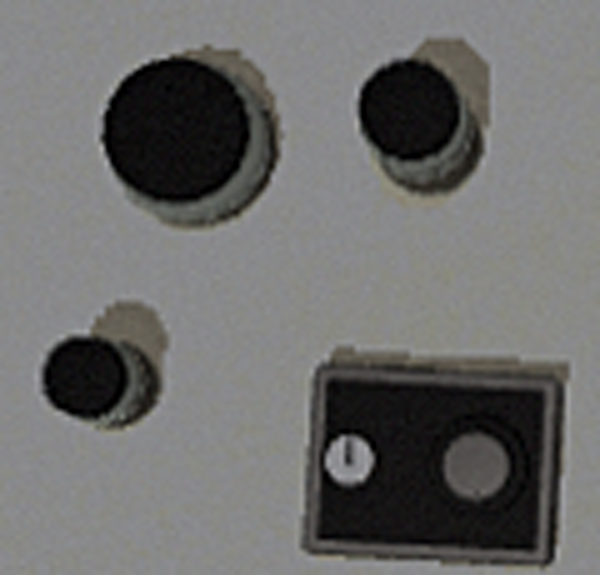

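View pics/side0_c1.png

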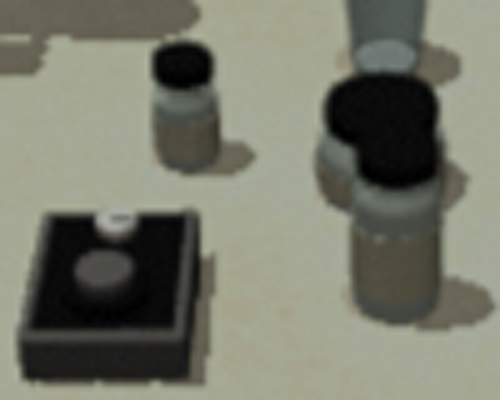

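The crops show the big block top face centred near crop (412,138), the wide lid at (177,130), and the button at (477,465) in the top view and (105,268) in the side view.

Run:
```python
from h import *
t=load("top0");s=load("side0")
def blobs(f,mask,box,amin=30):
    a,b,c,d=box;m=np.zeros(mask.shape,np.uint8);m[b:d,a:c]=mask[b:d,a:c]*255
    cs,_=cv2.findContours(m,cv2.RETR_EXTERNAL,cv2.CHAIN_APPROX_NONE)
    return [(cv2.contourArea(k),k) for k in cs if cv2.contourArea(k)>amin]
g=t["image"].astype(int);mx=g.max(2);mn=g.min(2)
for name,mask,box,z in(("lids",mx<45,(120,140,222,225),None),("blocks",(mn>100),(266,150,368,226),None),("btn",(mx>60),(203,222,228,246),None)):
    for A,k in blobs(t,mask,box,20):
        c,r=cv2.minEnclosingCircle(k);print(name,A,np.round(c,1),round(r,1),"rect",[np.round(x,1) for x in cv2.minAreaRect(k)])
        M=cv2.moments(k);c=(M['m10']/M['m00'],M['m01']/M['m00'])
        for z in {"lids":(65,115,80),"blocks":(22,26),"btn":(40,45,50)}[name]: print("   z",z,onz(t,c,z)[:2].round(1))
gs=s["image"].astype(int)
for A,k in blobs(s,gs.max(2)>55,(203,178,219,193),10):
    M=cv2.moments(k);print("side btn",A,M['m10']/M['m00'],M['m01']/M['m00'],cv2.boundingRect(k))
# two-ray
def tri(u,v):
    A=ray(t,u);B=ray(s,v);A/=np.linalg.norm(A);B/=np.linalg.norm(B)
    k=np.linalg.lstsq(np.c_[A,-B],s["position"]-t["position"],rcond=None)[0]
    P=t["position"]+k[0]*A;Q=s["position"]+k[1]*B;return (P+Q)/2,np.linalg.norm(P-Q)
print(tri((215.2,233),(211,183.6)))
print("dial",tri((120+349/5,140+460/5),(190+116/5,130+222/5)))
print("hand",onz(t,(342,168),26))
```

```text
lids 260.0 [203. 220.] 18.4 rect [array([203., 220.]), array([ 8., 36.]), np.float64(90.0)]
   z 65 [459.5 178.1]
   z 115 [456.6 172.3]
   z 80 [458.6 176.4]
lids 188.5 [136.8 215.1] 8.3 rect [array([137. , 215.5]), array([15., 16.]), np.float64(90.0)]
   z 65 [472.5 348. ]
   z 115 [469.  334.6]
   z 80 [471.4 344. ]
lids 282.0 [201.3 161.7] 10.1 rect [array([201.5, 161.5]), array([19., 19.]), np.float64(90.0)]
   z 65 [611.9 182. ]
   z 115 [602.2 176. ]
   z 80 [609.  180.2]
lids 610.5 [154.8 165.8] 14.4 rect [array([154.8, 165.8]), array([27.6, 28.3]), np.float64(45.0)]
   z 65 [601.6 304.3]
   z 115 [592.4 292.9]
   z 80 [598.9 300.9]
blocks 353.5 [334.  219.5] 33.5 rect [array([334. , 219.5]), array([11., 66.]), np.float64(90.0)]
   z 22 [ 459.1 -198.2]
   z 26 [ 458.8 -197.4]
blocks 104.0 [288. 205.] 8.5 rect [array([287.9, 205. ]), array([14.5,  9.7]), np.float64(77.0)]
   z 22 [501.5 -45.1]
   z 26 [501.1 -44.7]
blocks 78.5 [268.5 209. ] 16.2 rect [array([268.5, 209. ]), array([ 5., 32.]), np.float64(0.0)]
   z 22 [476.4   9.1]
   z 26 [476.1   9.2]
blocks 121.0 [348.4 197.
[... 595 characters left out ...]
ct [array([363.5, 168.5]), array([37.,  7.]), np.float64(90.0)]
   z 22 [ 622.3 -255.4]
   z 26 [ 621.5 -254.3]
blocks 292.5 [298.  154.5] 32.3 rect [array([298., 155.]), array([10., 64.]), np.float64(90.0)]
   z 22 [643.2 -40.4]
   z 26 [642.3 -40.1]
btn 111.0 [214.7 232.8] 6.4 rect [array([215., 233.]), array([12., 12.]), np.float64(90.0)]
   z 40 [428.7 148. ]
   z 45 [428.5 147.6]
   z 50 [428.3 147.2]
side btn 47.5 210.1754385964912 183.19649122807016 (205, 180, 11, 7)
(array([428.44355605, 145.54445412,  53.63478967]), np.float64(1.5339494493957053))
dial (array([431.07971843, 213.40016919,  38.31366972]), np.float64(1.0729024524961868))
hand [ 602.46268123 -191.43958726   26.        ]
```

```bash
cat >> h.py <<'E'
def plan(T):
    from plant import telemetry
    s=telemetry.get_state();r=R.from_rotvec(s["ee_rot"])
    print("t",round(s["t"],2),"pos",s["eef_pos"].round(1),"q",s["q"].round(2),"F",s["ft_force"].round(1),"w",round(s["grip_width"],3))
    print("axes",r.as_matrix().round(3).tolist())
    for t in T:
        print(t,"units",(r.inv().apply(np.array(t)-s["eef_pos"])/30).round(2))
E
python3 -c "
from h import *
plan([(602,-192,200),(602,-192,84)])"
```

```text
t 0.1 pos [247.6 573.2 199.8] q [ 1.42  0.39  0.01 -0.   -1.19 -0.26] F [ 0.   1.2 -0.7] w 0.999
axes [[-0.397, -0.918, -0.001], [-0.918, 0.397, -0.002], [0.002, -0.0, -1.0]]
(602, -192, 200) units [ 18.73 -20.96   0.03]
(602, -192, 84) units [ 18.72 -20.96   3.9 ]
```

Call:
servo_tool(deltas=[[0.5,-0.56,0,0,0,0,1],[1.3,-1.46,0,0,0,0,1],[2.3,-2.58,0,0,0,0,1],[3.3,-3.7,0,0,0,0,1],[4.3,-4.82,0,0,0,0,1]], newtons=10)

```text
t: 0.6
eef_pos: [329.6, 396.1, 200.4]
ee_rot: [1.726, -2.624, 0.001]
ft_force: [1.0, 0.1, 1.1]
grip_width: 0.633
```

Call:
servo_tool(deltas=[[1.0,-1.12,0,0,0,0,1],[2.0,-2.24,0,0,0,0,1],[3.0,-3.36,0,0,0,0,1],[4.0,-4.48,0,0,0,0,1],[5.0,-5.6,0,0,0,0,1]])

```text
t: 1.1
eef_pos: [424.3, 191.8, 200.7]
ee_rot: [1.726, -2.625, -0.0]
ft_force: [0.5, -0.3, -0.1]
grip_width: 0.17
```

Call:
servo_tool(deltas=[[1.0,-1.12,0,0,0,0,1],[2.0,-2.24,0,0,0,0,1],[3.0,-3.36,0,0,0,0,1],[4.0,-4.48,0,0,0,0,1],[5.0,-5.6,0,0,0,0,1]])

```text
t: 1.6
eef_pos: [519.1, -12.5, 200.6]
ee_rot: [1.725, -2.625, -0.001]
ft_force: [1.3, 0.7, 0.5]
grip_width: 0.003
```

```bash
python3 -c "
from h import *
plan([(602,-192,200),(602,-192,84)])"
```

```text
t 1.6 pos [519.1 -12.5 200.6] q [ 0.29  0.21 -0.25 -0.   -1.12  0.87] F [1.3 0.7 0.5] w 0.003
axes [[-0.397, -0.918, -0.001], [-0.918, 0.397, 0.0], [0.0, 0.0, -1.0]]
(602, -192, 200) units [ 4.4  -4.91  0.02]
(602, -192, 84) units [ 4.39 -4.91  3.88]
```

Call:
servo_tool(deltas=[[1.0,-1.12,0,0,0,0,1],[2.0,-2.24,0,0,0,0,1],[3.0,-3.36,0,0,0,0,1],[3.9,-4.36,0,0,0,0,1],[4.4,-4.9,0,0,0,0,1]])

```text
t: 2.1
eef_pos: [601.9, -193.0, 199.6]
ee_rot: [1.721, -2.626, -0.001]
ft_force: [-0.4, 0.6, 0.3]
grip_width: 0.003
```

Call:
servo_tool(deltas=[[0,0,0.6,0,0,0,1],[0,0,1.6,0,0,0,1],[0,0,2.6,0,0,0,1],[0,0,3.2,0,0,0,1],[0,0,3.5,0,0,0,1]])

```text
t: 2.6
eef_pos: [599.8, -190.0, 93.1]
ee_rot: [1.723, -2.623, -0.005]
ft_force: [-0.7, 0.2, 0.8]
grip_width: 0.005
```

Run:
```python
from h import *
plan([(602,-192,84)])
from plant import viewer
for n in("side","top"):
    f=viewer.grab_frame(n);np.save(f"pics/{n}1.npy",f,allow_pickle=True);im=f["image"][:,:,::-1]
    b=(210,180,330,320) if n=="side" else (250,130,390,240)
    cv2.imwrite(f"pics/{n}1.png",cv2.resize(im[b[1]:b[3],b[0]:b[2]],None,fx=4,fy=4,interpolation=cv2.INTER_CUBIC))
    print(n,"expect tip", proj(f,(602,-192,67)), "block top",proj(f,(602,-192,26)))
```

```text
t 2.6 pos [ 599.8 -190.    93.1] q [-0.05  0.48 -0.12 -0.   -0.97  1.21] F [-0.7  0.2  0.8] w 0.005
axes [[-0.397, -0.918, -0.005], [-0.918, 0.397, 0.001], [0.001, 0.005, -1.0]]
(602, -192, 84) units [ 0.03 -0.09  0.3 ]
side expect tip [279.40024975 265.4195828 ] block top [279.02622816 277.15015521]
top expect tip [345.3239117  165.40443563] block top [342.21023816 168.16994388]
```

View pics/side1.png

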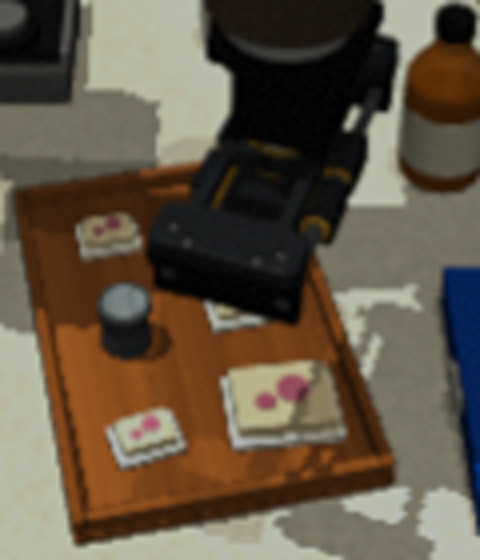

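The block with the pink spots is visible below and right of the black gripper, but I can't see the fingers clearly. I'll check the top view and the full side view.

Run:
```python
from h import *
im=load("side1")["image"][:,:,::-1]
f=load("side1")
o=cv2.resize(im[130:300,180:370],None,fx=4,fy=4,interpolation=cv2.INTER_CUBIC)
o=cv2.convertScaleAbs(o,alpha=1.8,beta=25)
for P in((600,-190,95),(600,-190,76),(600,-190,146),(602,-192,26)):
    u=(proj(f,P)-[180,130])*4;cv2.circle(o,tuple(int(x) for x in u),4,(0,255,0),1)
cv2.imwrite("pics/side1b.png",o)
```

```text
(no output)
```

View pics/side1b.png

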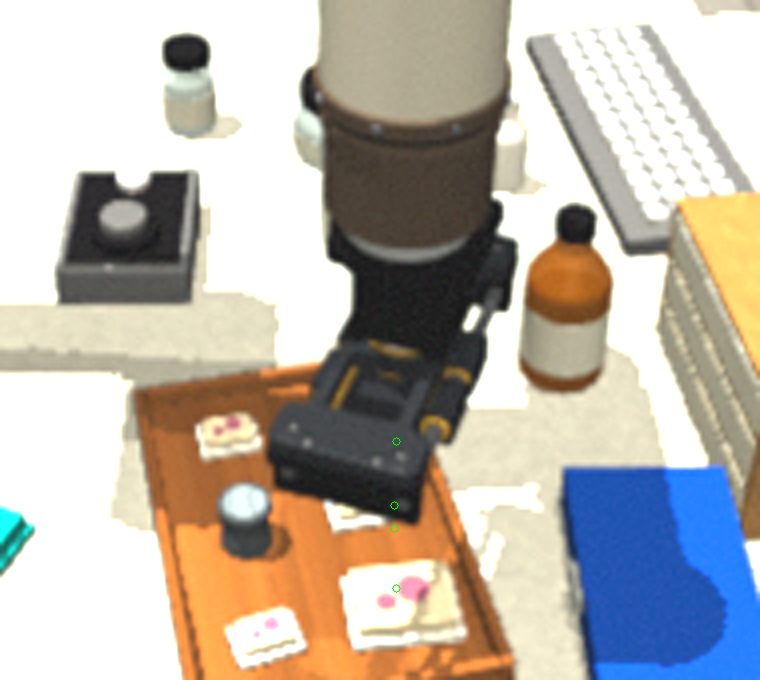

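View pics/top1.png

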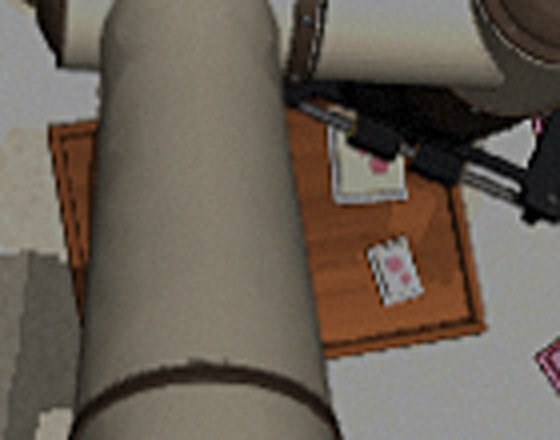

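The side view is consistent: the near end of the gripper body (long axis along tool x) hides the fingertips, and the predicted tip lies directly over the block. I'll come down a little more and dwell.

Call:
servo_tool(deltas=[[0,0,0.2,0,0,0,1],[0,0,0.4,0,0,0,1],[0,0,0.4,0,0,0,1],[0,0,0.4,0,0,0,1],[0,0,0.4,0,0,0,1]])

```text
t: 3.2
eef_pos: [601.8, -190.2, 84.4]
ee_rot: [-1.725, 2.625, -0.001]
ft_force: [-0.3, 0.2, 0.7]
grip_width: 0.005
```

Call:
servo_tool(deltas=[[0,0,0,0,0,0,1],[0,0,0,0,0,0,1],[0,0,0,0,0,0,1],[0,0,0,0,0,0,1],[0,0,0,0,0,0,1]])

```text
t: 3.7
eef_pos: [601.5, -190.1, 83.9]
ee_rot: [-1.726, 2.625, 0.0]
ft_force: [0.1, 0.0, 0.2]
grip_width: 0.007
```

Call:
servo_tool(deltas=[[0,0,0,0,0,0,1],[0,0,0,0,0,0,1],[0,0,0,0,0,0,1],[0,0,0,0,0,0,1],[0,0,0,0,0,0,1]])

```text
t: 4.2
eef_pos: [601.5, -190.2, 83.9]
ee_rot: [-1.726, 2.625, -0.0]
ft_force: [0.1, 0.4, -0.8]
grip_width: 0.006
```

Call:
servo_tool(deltas=[[0,0,0,0,0,0,1],[0,0,0,0,0,0,1],[0,0,0,0,0,0,1],[0,0,0,0,0,0,1],[0,0,0,0,0,0,1]])

```text
t: 4.7
eef_pos: [601.5, -190.2, 83.9]
ee_rot: [1.726, -2.625, -0.0]
ft_force: [0.1, -0.5, 0.2]
grip_width: 0.0
```

Call:
servo_tool(deltas=[[0,0,0,0,0,0,1],[0,0,0,0,0,0,1],[0,0,0,0,0,0,1],[0,0,0,0,0,0,1],[0,0,0,0,0,0,1]])

```text
t: 5.2
eef_pos: [601.5, -190.1, 83.9]
ee_rot: [-1.726, 2.625, -0.0]
ft_force: [0.5, 0.7, -0.9]
grip_width: 0.006
```

Call:
servo_tool(deltas=[[0,0,0,0,0,0,1],[0,0,0,0,0,0,1],[0,0,0,0,0,0,1],[0,0,0,0,0,0,1],[0,0,0,0,0,0,1]])

```text
t: 5.7
eef_pos: [601.5, -190.2, 83.8]
ee_rot: [1.726, -2.625, 0.0]
ft_force: [-0.3, -0.0, 0.6]
grip_width: 0.002
```

Call:
servo_tool(deltas=[[0,0,-0.6,0,0,0,1],[0,0,-1.6,0,0,0,1],[0,0,-2.8,0,0,0,1],[0,0,-3.8,0,0,0,1],[0,0,-4.5,0,0,0,1]])

```text
t: 6.2
eef_pos: [602.2, -190.4, 221.7]
ee_rot: [-1.724, 2.623, -0.004]
ft_force: [0.3, 0.7, 0.3]
grip_width: 0.008
```

```bash
python3 -c "
from h import *
plan([(601,304,220),(601,304,123)])"
```

```text
t 6.2 pos [ 602.2 -190.4  221.7] q [-0.05  0.38  0.06  0.   -1.24  1.21] F [0.3 0.7 0.3] w 0.008
axes [[-0.396, -0.918, 0.004], [-0.918, 0.396, -0.001], [-0.001, -0.004, -1.0]]
(601, 304, 220) units [-15.11   6.57   0.05]
(601, 304, 123) units [-15.11   6.58   3.28]
```

Call:
servo_tool(deltas=[[-0.7,0.3,0,0,0,0,1],[-2.0,0.87,0,0,0,0,1],[-3.4,1.48,0,0,0,0,1],[-4.8,2.09,0,0,0,0,1],[-6.0,2.61,0,0,0,0,1]])

```text
t: 6.7
eef_pos: [600.7, 8.1, 219.0]
ee_rot: [-1.726, 2.624, -0.0]
ft_force: [0.1, 0.2, -0.4]
grip_width: 0.007
```

Call:
servo_tool(deltas=[[-1.3,0.57,0,0,0,0,1],[-2.6,1.13,0,0,0,0,1],[-3.9,1.7,0,0,0,0,1],[-5.2,2.26,0,0,0,0,1],[-6.2,2.7,0,0,0,0,1]])

```text
t: 7.2
eef_pos: [600.1, 211.4, 218.8]
ee_rot: [-1.727, 2.624, 0.0]
ft_force: [1.4, -0.0, 0.2]
grip_width: 0.008
```

Call:
servo_tool(deltas=[[-1.0,0.43,0,0,0,0,1],[-2.0,0.86,0,0,0,0,1],[-2.9,1.26,0,0,0,0,1],[-2.9,1.26,0,0,0,0,1],[-2.9,1.26,0,0,0,0,1]])

```text
t: 7.7
eef_pos: [599.9, 304.3, 218.4]
ee_rot: [1.727, -2.623, 0.0]
ft_force: [0.2, 1.3, 0.1]
grip_width: 0.006
```

Run:
```python
from h import *
plan([(601,304,118)])
from plant import viewer
f=viewer.grab_frame("side");np.save("pics/side2.npy",f,allow_pickle=True)
o=cv2.resize(f["image"][60:230,170:360,::-1],None,fx=4,fy=4,interpolation=cv2.INTER_CUBIC)
cv2.imwrite("pics/side2.png",cv2.convertScaleAbs(o,alpha=1.6,beta=20))
```

```text
t 7.7 pos [599.9 304.3 218.4] q [ 0.71  0.46  0.17 -0.   -1.28  0.45] F [0.2 1.3 0.1] w 0.006
axes [[-0.396, -0.918, -0.001], [-0.918, 0.396, -0.001], [0.001, 0.0, -1.0]]
(601, 304, 118) units [-0.01 -0.04  3.35]
```

View pics/side2.png

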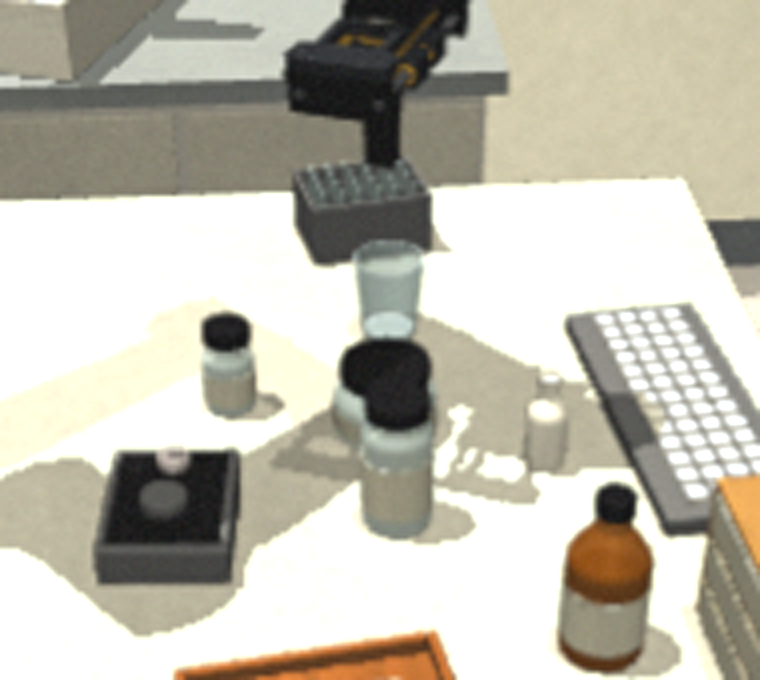

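The closed fingers (tip at crop ≈(382,163)) stand over the wide jar. Now I descend to about 34 mm tip clearance and dwell.

Call:
servo_tool(deltas=[[0,0,0.6,0,0,0,1],[0,0,1.6,0,0,0,1],[0,0,2.5,0,0,0,1],[0,0,3.1,0,0,0,1],[0,0,3.3,0,0,0,1]])

```text
t: 8.25
eef_pos: [599.2, 301.7, 117.6]
ee_rot: [1.721, -2.623, 0.0]
ft_force: [0.4, -0.7, -0.6]
grip_width: 0.003
```

Call:
servo_tool(deltas=[[0,0,0,0,0,0,1],[0,0,0,0,0,0,1],[0,0,0,0,0,0,1],[0,0,0,0,0,0,1],[0,0,0,0,0,0,1]])

```text
t: 8.75
eef_pos: [600.5, 304.1, 120.6]
ee_rot: [-1.725, 2.624, 0.0]
ft_force: [-0.4, 0.3, -0.2]
grip_width: 0.003
```

Run:
```python
from h import *
plan([(601,304,118)])
from plant import viewer
f=viewer.grab_frame("side");np.save("pics/side3.npy",f,allow_pickle=True)
o=cv2.resize(f["image"][60:230,170:360,::-1],None,fx=4,fy=4,interpolation=cv2.INTER_CUBIC)
cv2.imwrite("pics/side3.png",cv2.convertScaleAbs(o,alpha=1.6,beta=20))
```

```text
t 8.75 pos [600.5 304.1 120.6] q [ 0.71  0.52  0.03  0.   -1.07  0.45] F [-0.4  0.3 -0.2] w 0.003
axes [[-0.397, -0.918, 0.001], [-0.918, 0.397, 0.001], [-0.001, -0.001, -1.0]]
(601, 304, 118) units [-0.   -0.02  0.09]
```

View pics/side3.png

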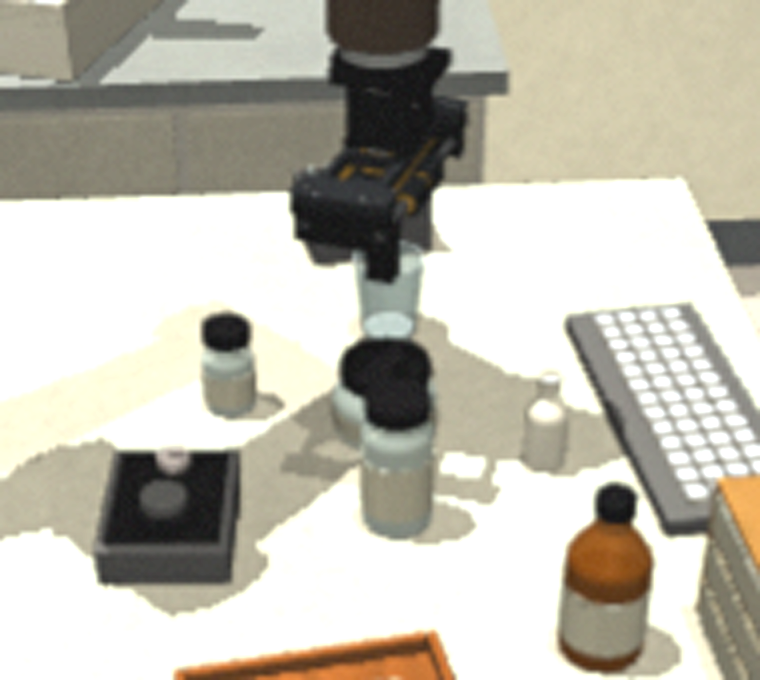

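Call:
servo_tool(deltas=[[0,0,0,0,0,0,1],[0,0,0,0,0,0,1],[0,0,0,0,0,0,1],[0,0,0,0,0,0,1],[0,0,0,0,0,0,1]])

```text
t: 9.3
eef_pos: [600.2, 303.9, 119.8]
ee_rot: [1.726, -2.625, 0.0]
ft_force: [0.3, -0.2, 0.2]
grip_width: 0.005
```

Call:
servo_tool(deltas=[[0,0,0,0,0,0,1],[0,0,0,0,0,0,1],[0,0,0,0,0,0,1],[0,0,0,0,0,0,1],[0,0,0,0,0,0,1]])

```text
t: 9.8
eef_pos: [600.2, 303.9, 119.8]
ee_rot: [1.726, -2.625, 0.0]
ft_force: [0.2, -0.2, 0.3]
grip_width: 0.004
```

Call:
servo_tool(deltas=[[0,0,0,0,0,0,1],[0,0,0,0,0,0,1],[0,0,0,0,0,0,1],[0,0,0,0,0,0,1],[0,0,0,0,0,0,1]])

```text
t: 10.3
eef_pos: [600.2, 303.9, 119.9]
ee_rot: [-1.726, 2.625, -0.0]
ft_force: [-0.3, 0.6, 0.3]
grip_width: 0.005
```

Call:
servo_tool(deltas=[[0,0,0,0,0,0,1],[0,0,0,0,0,0,1],[0,0,0,0,0,0,1],[0,0,0,0,0,0,1],[0,0,0,0,0,0,1]])

```text
t: 10.8
eef_pos: [600.2, 303.8, 119.8]
ee_rot: [1.726, -2.625, 0.0]
ft_force: [0.1, 0.6, -0.3]
grip_width: 0.005
```

Call:
servo_tool(deltas=[[0,0,-0.6,0,0,0,1],[0,0,-1.6,0,0,0,1],[0,0,-2.5,0,0,0,1],[0,0,-3.1,0,0,0,1],[0,0,-3.3,0,0,0,1]])

```text
t: 11.3
eef_pos: [601.2, 304.4, 221.7]
ee_rot: [-1.723, 2.621, -0.0]
ft_force: [0.7, -0.3, -0.3]
grip_width: 0.006
```

```bash
python3 -c "
from h import *
plan([(428.4,147,200),(428.4,147,85)])"
```

```text
t 11.3 pos [601.2 304.4 221.7] q [ 0.71  0.45  0.17  0.   -1.28  0.45] F [ 0.7 -0.3 -0.3] w 0.006
axes [[-0.396, -0.918, 0.004], [-0.918, 0.396, 0.003], [-0.004, -0.003, -1.0]]
(428.4, 147, 200) units [7.1  3.21 0.69]
(428.4, 147, 85) units [7.12 3.22 4.52]
```

The tip (crop ≈(382,280)) hovered over the wide lid (≈(387,368)) for over 2 s. Next is the recorder.

Call:
servo_tool(deltas=[[0.6,0.27,0,0,0,0,1],[1.9,0.86,0,0,0,0,1],[3.3,1.49,0,0,0,0,1],[4.7,2.12,0,0,0,0,1],[5.9,2.67,0,0,0,0,1]])

```text
t: 11.8
eef_pos: [454.2, 171.3, 217.8]
ee_rot: [1.724, -2.624, -0.0]
ft_force: [0.4, 0.2, 0.4]
grip_width: 0.005
```

Call:
servo_tool(deltas=[[0.8,0.36,0,0,0,0,1],[1.2,0.54,0.6,0,0,0,1],[1.2,0.54,1.6,0,0,0,1],[1.2,0.54,2.6,0,0,0,1],[1.2,0.54,3.3,0,0,0,1]])

```text
t: 12.3
eef_pos: [425.8, 145.5, 117.6]
ee_rot: [1.723, -2.623, -0.001]
ft_force: [0.1, -0.2, -0.3]
grip_width: 0.004
```

Call:
servo_tool(deltas=[[0,0,0.4,0,0,0,1],[0,0,0.7,0,0,0,1],[0,0,0.7,0,0,0,1],[0,0,0.7,0,0,0,1],[0,0,0.7,0,0,0,1]])

```text
t: 12.8
eef_pos: [427.8, 146.9, 99.5]
ee_rot: [-1.725, 2.624, 0.0]
ft_force: [-0.3, -0.5, 0.2]
grip_width: 0.01
```

Run:
```python
from h import *
plan([(428.4,147,70)])
from plant import viewer
for n in("side","top"):
    f=viewer.grab_frame(n);np.save(f"pics/{n}4.npy",f,allow_pickle=True);im=f["image"][:,:,::-1]
    b=(170,120,270,220) if n=="side" else (150,180,270,270)
    o=cv2.resize(im[b[1]:b[3],b[0]:b[2]],None,fx=6,fy=6,interpolation=cv2.INTER_CUBIC)
    cv2.imwrite(f"pics/{n}4.png",cv2.convertScaleAbs(o,alpha=1.8,beta=25))
```

```text
t 12.8 pos [427.8 146.9  99.5] q [ 0.69  0.2  -0.55  0.   -0.82  0.47] F [-0.3 -0.5  0.2] w 0.01
axes [[-0.396, -0.918, 0.001], [-0.918, 0.396, 0.001], [-0.001, -0.001, -1.0]]
(428.4, 147, 70) units [-0.01 -0.02  0.98]
```

View pics/side4.png

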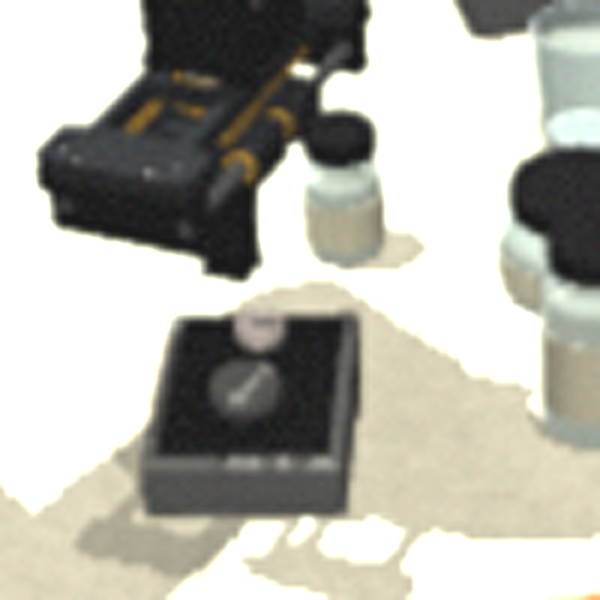

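View pics/top4.png

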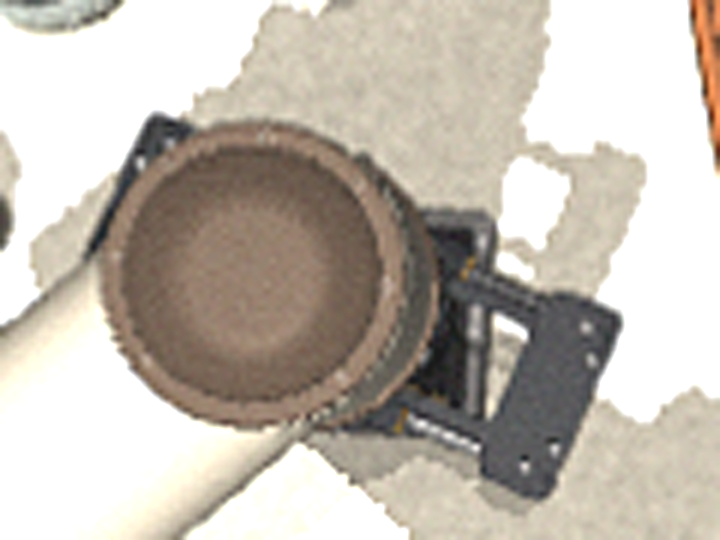

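Side view: the tip (crop ≈(230,275)) is above the save button (≈(245,388)), and the dial stays clear. I'll approach in small steps.

Call:
servo_tool(deltas=[[0,0,0.3,0,0,0,1],[0,0,0.6,0,0,0,1],[0,0,0.8,0,0,0,1],[0,0,0.8,0,0,0,1],[0,0,0.8,0,0,0,1]])

```text
t: 13.4
eef_pos: [427.3, 146.4, 74.5]
ee_rot: [1.725, -2.624, 0.0]
ft_force: [-0.5, 1.2, 1.2]
grip_width: 0.006
```

Call:
servo_tool(deltas=[[0,0,0.05,0,0,0,1],[0,0,0.1,0,0,0,1],[0,0,0.15,0,0,0,1],[0,0,0.15,0,0,0,1],[0,0,0.15,0,0,0,1]])

```text
t: 13.9
eef_pos: [427.3, 146.5, 70.4]
ee_rot: [-1.726, 2.625, -0.0]
ft_force: [0.7, 0.4, -0.1]
grip_width: 0.006
```

Call:
servo_tool(deltas=[[0,0,0.03,0,0,0,1],[0,0,0.06,0,0,0,1],[0,0,0.1,0,0,0,1],[0,0,0.1,0,0,0,1],[0,0,0.1,0,0,0,1]])

```text
t: 14.4
eef_pos: [427.3, 146.5, 67.3]
ee_rot: [1.725, -2.625, 0.0]
ft_force: [1.0, 0.2, -0.5]
grip_width: 0.002
```

Call:
servo_tool(deltas=[[0,0,0.03,0,0,0,1],[0,0,0.06,0,0,0,1],[0,0,0.1,0,0,0,1],[0,0,0.1,0,0,0,1],[0,0,0.1,0,0,0,1]])

```text
t: 14.9
eef_pos: [427.3, 146.5, 64.3]
ee_rot: [1.726, -2.625, 0.0]
ft_force: [0.1, 0.3, -0.3]
grip_width: 0.005
```

Call:
servo_tool(deltas=[[0,0,0.03,0,0,0,1],[0,0,0.05,0,0,0,1],[0,0,0.07,0,0,0,1],[0,0,0.07,0,0,0,1],[0,0,0.07,0,0,0,1]])

```text
t: 15.4
eef_pos: [427.3, 146.5, 62.2]
ee_rot: [1.726, -2.625, 0.0]
ft_force: [0.6, -0.5, 0.2]
grip_width: 0.004
```

Call:
servo_tool(deltas=[[0,0,0.03,0,0,0,1],[0,0,0.05,0,0,0,1],[0,0,0.07,0,0,0,1],[0,0,0.07,0,0,0,1],[0,0,0.07,0,0,0,1]])

```text
t: 15.9
eef_pos: [427.3, 146.5, 60.1]
ee_rot: [1.726, -2.625, 0.0]
ft_force: [-0.0, 0.3, 0.3]
grip_width: 0.004
```

Call:
servo_tool(deltas=[[0,0,0.03,0,0,0,1],[0,0,0.05,0,0,0,1],[0,0,0.07,0,0,0,1],[0,0,0.07,0,0,0,1],[0,0,0.07,0,0,0,1]])

```text
t: 16.4
eef_pos: [427.3, 146.5, 58.0]
ee_rot: [1.726, -2.625, -0.0]
ft_force: [0.1, -0.0, -0.0]
grip_width: 0.006
```

Tip is at about z 41 with no force yet, so I'll check by picture.

Run:
```python
from h import *
plan([])
from plant import viewer
for n in("side",):
    f=viewer.grab_frame(n);np.save(f"pics/{n}5.npy",f,allow_pickle=True);im=f["image"][:,:,::-1]
    b=(180,140,250,220)
    o=cv2.resize(im[b[1]:b[3],b[0]:b[2]],None,fx=7,fy=7,interpolation=cv2.INTER_CUBIC)
    cv2.imwrite(f"pics/{n}5.png",cv2.convertScaleAbs(o,alpha=2.2,beta=25))
```

```text
t 16.4 pos [427.3 146.5  58. ] q [ 0.69  0.26 -0.6  -0.   -0.71  0.47] F [ 0.1 -0.  -0. ] w 0.006
axes [[-0.397, -0.918, -0.0], [-0.918, 0.397, -0.0], [0.0, 0.0, -1.0]]
```

View pics/side5.png

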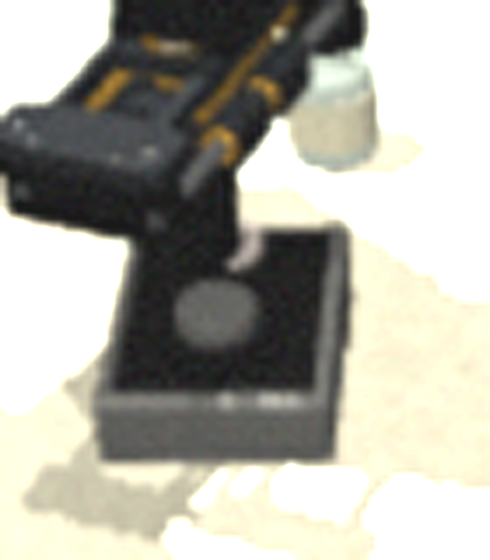

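Run:
```python
from h import *
for n,b,k,P in(("side5",(180,140),7,(427.3,146.5,41)),("side4",(170,120),6,(427.8,146.9,82.5)),("side3",(170,60),4,(600.5,304.1,103.6)),("side2",(170,60),4,(599.9,304.3,201.4))):
    f=load(n);print(n,"tip px",proj(f,P).round(1),"crop",((proj(f,P)-b)*k).round(0), "tcp crop",((proj(f,np.add(P,(0,0,17)))-b)*k).round(0))
f=load("side5");print("button proj for z",[(z,((proj(f,(428.5,147.5,z))-(180,140))*7).round(0)) for z in(38,42,46,50)])
im=f["image"][:,:,::-1][150:200,190:235]
o=np.clip(255*(im/255.)**0.45*1.2,0,255).astype(np.uint8)
cv2.imwrite("pics/side5b.png",cv2.resize(o,None,fx=12,fy=12,interpolation=cv2.INTER_NEAREST))
im=load("side0")["image"][:,:,::-1][150:200,190:235]
o=np.clip(255*(im/255.)**0.45*1.2,0,255).astype(np.uint8)
cv2.imwrite("pics/side0b.png",cv2.resize(o,None,fx=12,fy=12,interpolation=cv2.INTER_NEAREST))
```

```text
side5 tip px [210.7 186.8] crop [215. 328.] tcp crop [212. 296.]
side4 tip px [209.7 175.5] crop [238. 333.] tcp crop [235. 305.]
side3 tip px [265.3 139.5] crop [381. 318.] tcp crop [381. 299.]
side2 tip px [265.1 111.7] crop [380. 207.] tcp crop [380. 186.]
button proj for z [(38, array([219., 332.])), (42, array([218., 324.])), (46, array([217., 317.])), (50, array([216., 310.]))]
```

View pics/side5b.png

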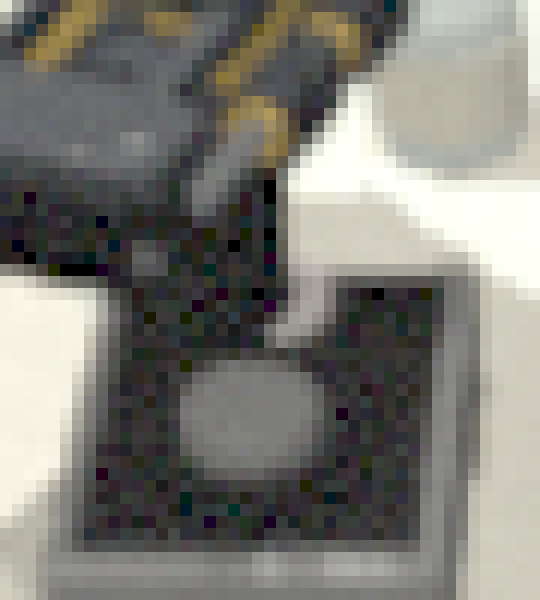

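View pics/side0b.png

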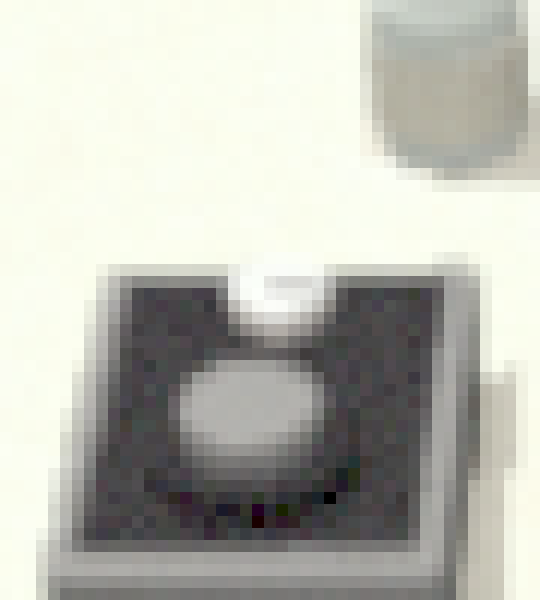

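The tip seen in the side views sits consistently about 10 px higher than predicted. I'll find out why before pressing.

Run:
```python
from h import *
from plant import env
print({k:getattr(env,k) for k in dir(env) if not k.startswith('_')})
s=load("side0");t=load("top0")
print("base proj side",proj(s,(0,0,0)),"top",proj(t,(0,0,0)))
f=load("side2")
for z in(218+53,218+53+36):
  print("near end bottom",z,[((proj(f,(599.9-.397*95+sg*37*.918,304.3-.918*95-sg*37*.397,z))-(170,60))*4).round() for sg in(-1,1)])
f=load("top4")
for z in(152,200): print("top4 near end",z,[((proj(f,(427.8-.397*95+sg*37*.918,146.9-.918*95-sg*37*.397,z))-(150,180))*6).round() for sg in(-1,1)])
```

```text
{'MotionError': <class 'plant.MotionError'>, 'finger_overhang': 17.0}
base proj side [ 51.59565212 237.60032178] top [271.15159483 393.79478967]
near end bottom 271 [array([285., 167.]), array([384., 183.])]
near end bottom 307 [array([282., 119.]), array([384., 133.])]
top4 near end 152 [array([551., 495.]), array([626., 320.])]
top4 near end 200 [array([547., 499.]), array([626., 316.])]
```

Run:
```python
from h import *
from scipy.optimize import brentq
def zfit(n,P,b,k,v): # z offset such that projected row matches seen row v (crop)
    f=load(n);g=lambda d:(proj(f,np.add(P,(0,0,d)))[1]-b[1])*k-v
    d=brentq(g,-150,200);return round(d,1),((proj(f,np.add(P,(0,0,d)))-b)*k).round(0)
e=lambda x,y,z,sg:(x-.397*95+sg*37*.918,y-.918*95-sg*37*.397,z+53)
print("block corner R",zfit("side1",e(599.8,-190,93.1,1),(180,130),4,518),"L",zfit("side1",e(599.8,-190,93.1,-1),(180,130),4,482))
print("jar hi tip",zfit("side2",(599.9,304.3,201.4),(170,60),4,163),"corner R",zfit("side2",e(599.9,304.3,218.4,1),(170,60),4,118))
print("jar lo tip",zfit("side3",(600.5,304.1,103.6),(170,60),4,280))
print("rec tip",zfit("side4",(427.8,146.9,82.5),(170,120),6,275),"corner",zfit("side4",e(427.8,146.9,99.5,-1),(170,120),6,222))
print("rec lo tip",zfit("side5",(427.3,146.5,41),(180,140),7,265))
```

```text
block corner R (52.4, array([410., 518.])) L (49.4, array([264., 482.]))
jar hi tip (36.0, array([380., 163.])) corner R (46.5, array([384., 118.]))
jar lo tip (34.5, array([381., 280.]))
rec tip (34.3, array([232., 275.])) corner (45.2, array([ 40., 222.]))
rec lo tip (33.3, array([208., 265.]))
```

Run:
```python
from h import *
t=load("top0");s=load("side0")
def tri(u,v):
    A=ray(t,u);B=ray(s,v);A/=np.linalg.norm(A);B/=np.linalg.norm(B)
    k=np.linalg.lstsq(np.c_[A,-B],s["position"]-t["position"],rcond=None)[0]
    P=t["position"]+k[0]*A;Q=s["position"]+k[1]*B;return ((P+Q)/2).round(1),np.linalg.norm(P-Q).round(1)
print("slim lid (80)",tri((136.9,215.3),(226.4,142.6)))
print("tall lid (115)",tri((202,162),(190+397/5,130+155/5)))
# big block pink dot centroid in both
for n,f,b in(("t",t,(328,152,355,183)),("s",s,(262,265,300,297))):
    g=f["image"].astype(int);m=((g[...,0]-g[...,1]>35)&(g[...,0]-g[...,2]>5)).astype(np.uint8);q=np.zeros_like(m);q[b[1]:b[3],b[0]:b[2]]=m[b[1]:b[3],b[0]:b[2]]
    N,L,st,c=cv2.connectedComponentsWithStats(q);print(n,[(st[i,4],c[i].round(1)) for i in range(1,N)])
```

```text
slim lid (80) (array([472.2, 346.2,  71.7]), np.float64(1.4))
tall lid (115) (array([603.9, 175.9, 106.1]), np.float64(1.6))
t [(np.int32(12), array([331.9, 152.2])), (np.int32(322), array([341.9, 167.2])), (np.int32(36), array([341.1, 164.6])), (np.int32(14), array([344.5, 170.7]))]
s [(np.int32(564), array([279.9, 280.4])), (np.int32(60), array([280.6, 277.4]))]
```

View pics/side0_c0.png

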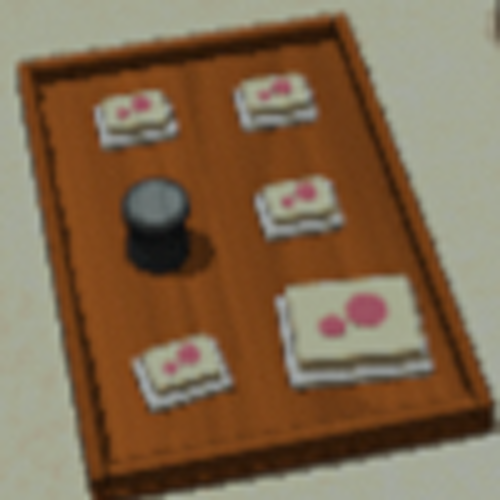

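Known heights triangulate to within about 8 mm, and the gripper's plan position matches in the top view, so the tool really does stand about 35–45 mm higher than telemetry z says. Touching the button, which is allowed, will give the exact offset.

Call:
servo_tool(deltas=[[0,0,0.15,0,0,0,1],[0,0,0.3,0,0,0,1],[0,0,0.5,0,0,0,1],[0,0,0.5,0,0,0,1],[0,0,0.5,0,0,0,1]])

```text
t: 16.95
eef_pos: [427.2, 146.4, 42.7]
ee_rot: [1.725, -2.625, 0.0]
ft_force: [-0.4, -0.8, -0.0]
grip_width: 0.003
```

Run:
```python
from h import *
plan([])
from plant import viewer
f=viewer.grab_frame("side");np.save("pics/side6.npy",f,allow_pickle=True)
o=f["image"][:,:,::-1][150:200,190:235]
o=np.clip(255*(o/255.)**0.45*1.2,0,255).astype(np.uint8)
cv2.imwrite("pics/side6.png",cv2.resize(o,None,fx=12,fy=12,interpolation=cv2.INTER_NEAREST))
```

```text
t 16.95 pos [427.2 146.4  42.7] q [ 0.69  0.29 -0.61  0.   -0.67  0.47] F [-0.4 -0.8 -0. ] w 0.003
axes [[-0.397, -0.918, -0.001], [-0.918, 0.397, -0.001], [0.001, 0.0, -1.0]]
```

View pics/side6.png

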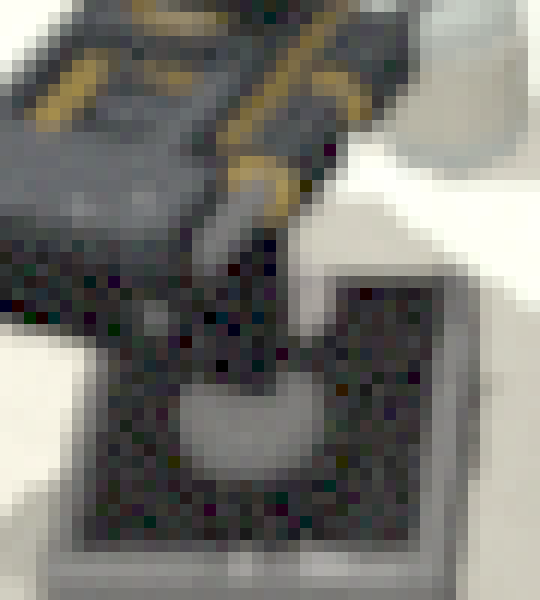

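The tip's lower edge (row ≈182.5) now just overlaps the button (centre ≈184), still without force. I'll continue in 2–3 mm steps.

Call:
servo_tool(deltas=[[0,0,0.03,0,0,0,1],[0,0,0.06,0,0,0,1],[0,0,0.1,0,0,0,1],[0,0,0.1,0,0,0,1],[0,0,0.1,0,0,0,1]])

```text
t: 17.5
eef_pos: [427.3, 146.5, 40.0]
ee_rot: [1.726, -2.625, 0.0]
ft_force: [-0.8, 0.1, -0.3]
grip_width: 0.004
```

Call:
servo_tool(deltas=[[0,0,0.03,0,0,0,1],[0,0,0.06,0,0,0,1],[0,0,0.1,0,0,0,1],[0,0,0.1,0,0,0,1],[0,0,0.1,0,0,0,1]])

```text
t: 18.0
eef_pos: [427.3, 146.5, 37.0]
ee_rot: [1.726, -2.625, 0.0]
ft_force: [-0.4, -0.8, -0.6]
grip_width: 0.007
```

Call:
servo_tool(deltas=[[0,0,0.03,0,0,0,1],[0,0,0.06,0,0,0,1],[0,0,0.1,0,0,0,1],[0,0,0.1,0,0,0,1],[0,0,0.1,0,0,0,1]])

```text
t: 18.5
eef_pos: [427.4, 146.6, 34.2]
ee_rot: [-1.726, 2.625, -0.0]
ft_force: [-1.1, 0.5, 1.8]
grip_width: 0.004
```

Call:
servo_tool(deltas=[[0,0,0.03,0,0,0,1],[0,0,0.06,0,0,0,1],[0,0,0.07,0,0,0,1],[0,0,0.07,0,0,0,1],[0,0,0.07,0,0,0,1]])

```text
t: 19.0
eef_pos: [427.4, 146.6, 32.0]
ee_rot: [-1.726, 2.625, -0.0]
ft_force: [-0.3, 0.6, 3.7]
grip_width: 0.006
```

Contact started at telemetry z ≈36.3, and the force slope of about 0.85 N/mm matches the spring. With the button top at about 47, the true height is roughly 30 mm above telemetry. Both hovers were therefore at or beyond the upper 85 mm limit, so I'll redo the sequence lower and press again at the end.

Call:
servo_tool(deltas=[[0,0,-0.5,0,0,0,1],[0,0,-1.5,0,0,0,1],[0,0,-2.8,0,0,0,1],[0,0,-4.1,0,0,0,1],[0,0,-5.0,0,0,0,1]])

```text
t: 19.5
eef_pos: [427.9, 146.8, 184.3]
ee_rot: [-1.724, 2.623, 0.0]
ft_force: [0.8, 0.1, -0.8]
grip_width: 0.006
```

```bash
python3 -c "
from h import *
plan([(602,-191.5,180),(602,-191.5,44)])"
```

```text
t 19.5 pos [427.9 146.8 184.3] q [ 0.69  0.1  -0.42  0.   -1.05  0.47] F [ 0.8  0.1 -0.8] w 0.006
axes [[-0.396, -0.918, 0.002], [-0.918, 0.396, 0.002], [-0.003, -0.002, -1.0]]
(602, -191.5, 180) units [ 8.05 -9.8   0.14]
(602, -191.5, 44) units [ 8.06 -9.79  4.67]
```

Call:
servo_tool(deltas=[[0.45,-0.55,0,0,0,0,1],[1.3,-1.58,0,0,0,0,1],[2.3,-2.8,0,0,0,0,1],[3.25,-3.95,0,0,0,0,1],[4.2,-5.1,0,0,0,0,1]])

```text
t: 20.0
eef_pos: [518.1, -31.4, 181.5]
ee_rot: [1.726, -2.625, -0.001]
ft_force: [0.8, 0.2, -0.1]
grip_width: 0.005
```

Call:
servo_tool(deltas=[[0.95,-1.15,0,0,0,0,1],[1.9,-2.3,0,0,0,0,1],[2.85,-3.45,0,0,0,0,1],[3.5,-4.3,0,0,0,0,1],[3.87,-4.7,0,0,0,0,1]])

```text
t: 20.5
eef_pos: [601.7, -194.7, 180.4]
ee_rot: [1.721, -2.627, -0.002]
ft_force: [-0.4, 0.2, -0.9]
grip_width: 0.005
```

Call:
servo_tool(deltas=[[0,0,0.6,0,0,0,1],[0,0,1.6,0,0,0,1],[0,0,2.6,0,0,0,1],[0,0,3.2,0,0,0,1],[0,0,3.4,0,0,0,1]])

```text
t: 21.0
eef_pos: [599.1, -191.5, 77.0]
ee_rot: [1.723, -2.622, -0.006]
ft_force: [-0.3, 0.4, 0.2]
grip_width: 0.006
```

Run:
```python
from h import *
plan([(602,-191.5,44)])
from plant import viewer
for n in("side","top"):
    f=viewer.grab_frame(n);np.save(f"pics/{n}7.npy",f,allow_pickle=True);im=f["image"][:,:,::-1]
    b=(220,190,330,310) if n=="side" else (260,130,390,240)
    o=cv2.resize(im[b[1]:b[3],b[0]:b[2]],None,fx=5,fy=5,interpolation=cv2.INTER_CUBIC)
    cv2.imwrite(f"pics/{n}7.png",cv2.convertScaleAbs(o,alpha=1.8,beta=25))
```

```text
t 21.0 pos [ 599.1 -191.5   77. ] q [-0.05  0.5  -0.14 -0.   -0.94  1.22] F [-0.3  0.4  0.2] w 0.006
axes [[-0.397, -0.918, -0.006], [-0.918, 0.397, 0.001], [0.001, 0.006, -1.0]]
(602, -191.5, 44) units [-0.04 -0.1   1.1 ]
```

View pics/side7.png

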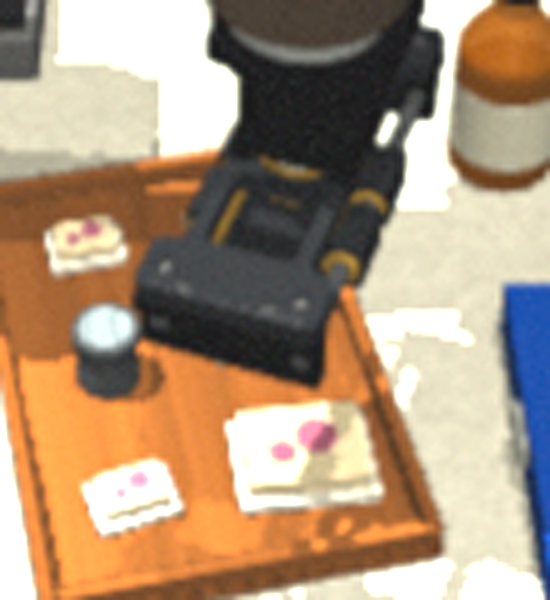

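View pics/top7.png

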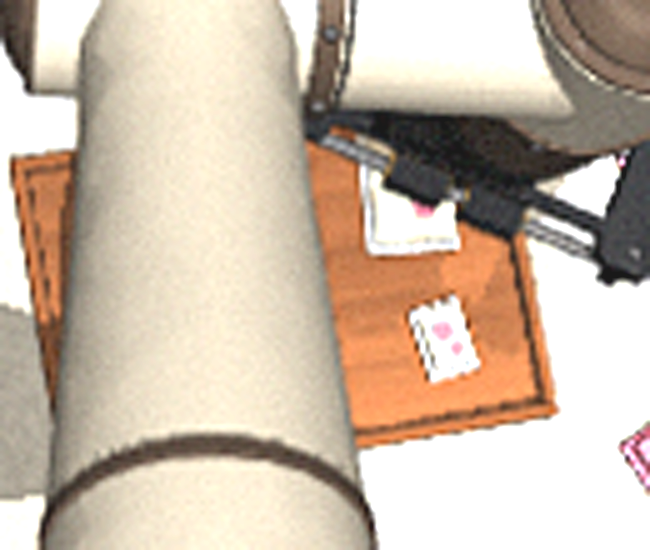

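Run:
```python
from h import *
f=load("top7")
for z in(77+53+30,77+53+60): print(z,[((proj(f,(599.1-.397*95+sg*37*.918,-191.5-.918*95-sg*37*.397,z))-(260,130))*5).round() for sg in(-1,1)])
```

```text
160 [array([619., 296.]), array([673., 157.])]
190 [array([638., 288.]), array([693., 145.])]
```

In the top view the near-end outer corner (≈(645,283)) agrees with the prediction (638,288), so the plan position is good. I'll lower and dwell.

Call:
servo_tool(deltas=[[0,-0.03,0.2,0,0,0,1],[0,-0.03,0.5,0,0,0,1],[0,-0.03,0.8,0,0,0,1],[0,-0.03,1.0,0,0,0,1],[0,-0.03,1.0,0,0,0,1]])

```text
t: 21.6
eef_pos: [601.1, -192.6, 48.6]
ee_rot: [1.724, -2.624, -0.003]
ft_force: [-0.2, -0.3, 0.1]
grip_width: 0.006
```

Call:
servo_tool(deltas=[[0,0,0.1,0,0,0,1],[0,0,0.1,0,0,0,1],[0,0,0.1,0,0,0,1],[0,0,0.1,0,0,0,1],[0,0,0.1,0,0,0,1]])

```text
t: 22.1
eef_pos: [602.2, -192.7, 47.2]
ee_rot: [-1.725, 2.625, -0.0]
ft_force: [-0.7, 0.5, 0.3]
grip_width: 0.006
```

Run:
```python
from h import *
plan([(602,-191.5,44)])
from plant import viewer
for n in("side",):
    f=viewer.grab_frame(n);np.save(f"pics/{n}8.npy",f,allow_pickle=True);im=f["image"][:,:,::-1]
    b=(220,190,330,310)
    o=cv2.resize(im[b[1]:b[3],b[0]:b[2]],None,fx=5,fy=5,interpolation=cv2.INTER_CUBIC)
    cv2.imwrite(f"pics/{n}8.png",cv2.convertScaleAbs(o,alpha=1.8,beta=25))
```

```text
t 22.1 pos [ 602.2 -192.7   47.2] q [-0.05  0.54 -0.16  0.   -0.87  1.22] F [-0.7  0.5  0.3] w 0.006
axes [[-0.397, -0.918, 0.0], [-0.918, 0.397, -0.0], [-0.0, -0.0, -1.0]]
(602, -191.5, 44) units [-0.03  0.02  0.11]
```

View pics/side8.png

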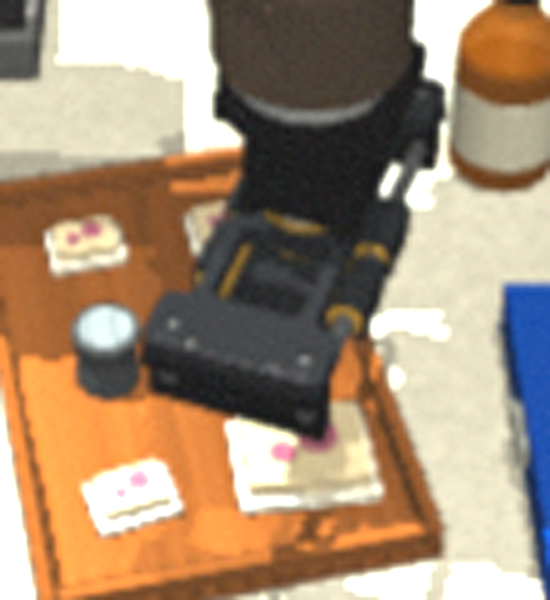

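Call:
servo_tool(deltas=[[0,0,0.1,0,0,0,1],[0,0,0.1,0,0,0,1],[0,0,0.1,0,0,0,1],[0,0,0.1,0,0,0,1],[0,0,0.1,0,0,0,1]])

```text
t: 22.65
eef_pos: [602.1, -192.7, 44.0]
ee_rot: [-1.726, 2.625, -0.0]
ft_force: [1.0, -0.1, -0.3]
grip_width: 0.004
```

Call:
servo_tool(deltas=[[0,0,0,0,0,0,1],[0,0,0,0,0,0,1],[0,0,0,0,0,0,1],[0,0,0,0,0,0,1],[0,0,0,0,0,0,1]])

```text
t: 23.15
eef_pos: [602.1, -192.7, 44.0]
ee_rot: [-1.726, 2.625, -0.0]
ft_force: [-0.3, -0.2, -0.6]
grip_width: 0.01
```

Call:
servo_tool(deltas=[[0,0,0,0,0,0,1],[0,0,0,0,0,0,1],[0,0,0,0,0,0,1],[0,0,0,0,0,0,1],[0,0,0,0,0,0,1]])

```text
t: 23.65
eef_pos: [602.0, -192.7, 43.9]
ee_rot: [1.726, -2.625, -0.0]
ft_force: [0.1, 0.8, 0.0]
grip_width: 0.004
```

Call:
servo_tool(deltas=[[0,0,0,0,0,0,1],[0,0,0,0,0,0,1],[0,0,0,0,0,0,1],[0,0,0,0,0,0,1],[0,0,0,0,0,0,1]])

```text
t: 24.15
eef_pos: [602.0, -192.7, 44.0]
ee_rot: [-1.726, 2.625, 0.0]
ft_force: [0.0, -0.4, -0.3]
grip_width: 0.003
```

Call:
servo_tool(deltas=[[0,0,-0.6,0,0,0,1],[0,0,-1.8,0,0,0,1],[0,0,-3.2,0,0,0,1],[0,0,-4.6,0,0,0,1],[0,0,-5.4,0,0,0,1]])

```text
t: 24.65
eef_pos: [603.4, -193.1, 210.4]
ee_rot: [-1.724, 2.621, -0.007]
ft_force: [0.3, 0.4, 0.6]
grip_width: 0.005
```

```bash
python3 -c "
from h import *
plan([(601,304,200),(601,304,83)])"
```

```text
t 24.65 pos [ 603.4 -193.1  210.4] q [-0.05  0.39  0.04  0.   -1.21  1.22] F [0.3 0.4 0.6] w 0.005
axes [[-0.396, -0.918, 0.006], [-0.918, 0.396, -0.001], [-0.001, -0.006, -1.0]]
(601, 304, 200) units [-15.18   6.64   0.32]
(601, 304, 83) units [-15.18   6.67   4.22]
```

Call:
servo_tool(deltas=[[-0.7,0.3,0,0,0,0,1],[-2.0,0.87,0,0,0,0,1],[-3.4,1.48,0,0,0,0,1],[-4.8,2.09,0,0,0,0,1],[-6.0,2.61,0,0,0,0,1]])

```text
t: 25.15
eef_pos: [601.2, 5.6, 206.1]
ee_rot: [-1.726, 2.625, 0.0]
ft_force: [0.9, -0.6, -0.4]
grip_width: 0.004
```

Call:
servo_tool(deltas=[[-1.3,0.57,0,0,0,0,1],[-2.6,1.13,0,0,0,0,1],[-3.9,1.7,0,0,0,0,1],[-5.2,2.26,0,0,0,0,1],[-6.2,2.7,0,0,0,0,1]])

```text
t: 25.65
eef_pos: [600.6, 208.9, 205.9]
ee_rot: [-1.727, 2.624, 0.0]
ft_force: [0.2, -0.8, -0.2]
grip_width: 0.007
```

Call:
servo_tool(deltas=[[-1.0,0.42,0,0,0,0,1],[-2.0,0.84,0,0,0,0,1],[-3.0,1.26,0,0,0,0,1],[-3.0,1.26,0,0,0,0,1],[-3.0,1.26,0.5,0,0,0,1]])

```text
t: 26.15
eef_pos: [602.9, 305.6, 192.7]
ee_rot: [-1.726, 2.62, -0.001]
ft_force: [0.7, -0.5, 0.2]
grip_width: 0.01
```

Call:
servo_tool(deltas=[[0,0,0.8,0,0,0,1],[0,0,1.8,0,0,0,1],[0,0,2.6,0,0,0,1],[0,0,2.6,0,0,0,1],[0,0,2.6,0,0,0,1]])

```text
t: 26.65
eef_pos: [602.4, 303.6, 113.5]
ee_rot: [-1.726, 2.625, -0.001]
ft_force: [-0.5, 0.1, 0.7]
grip_width: 0.006
```

Run:
```python
from h import *
plan([(601,304,83)])
from plant import viewer
f=viewer.grab_frame("side");np.save("pics/side9.npy",f,allow_pickle=True)
o=cv2.resize(f["image"][100:210,220:320,::-1],None,fx=5,fy=5,interpolation=cv2.INTER_CUBIC)
cv2.imwrite("pics/side9.png",cv2.convertScaleAbs(o,alpha=2.2,beta=30))
```

```text
t 26.65 pos [602.4 303.6 113.5] q [ 0.71  0.53  0.02  0.   -1.06  0.46] F [-0.5  0.1  0.7] w 0.006
axes [[-0.397, -0.918, 0.0], [-0.918, 0.397, -0.001], [0.0, -0.001, -1.0]]
(601, 304, 83) units [0.01 0.05 1.02]
```

View pics/side9.png

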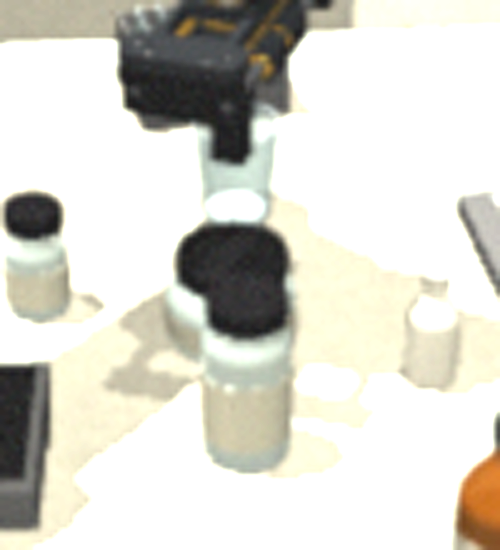

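The tip (crop ≈(232,162)) is about 65 mm above the wide lid (≈(232,258)), which confirms an offset of about 33 mm. I'll lower 30 mm and dwell.

Call:
servo_tool(deltas=[[0,0.03,0.3,0,0,0,1],[0,0.03,0.7,0,0,0,1],[0,0.03,1.0,0,0,0,1],[0,0.03,1.0,0,0,0,1],[0,0.03,1.0,0,0,0,1]])

```text
t: 27.2
eef_pos: [601.1, 304.3, 82.5]
ee_rot: [1.725, -2.624, 0.001]
ft_force: [0.5, 1.2, 1.2]
grip_width: 0.005
```

Call:
servo_tool(deltas=[[0,0,0,0,0,0,1],[0,0,0,0,0,0,1],[0,0,0,0,0,0,1],[0,0,0,0,0,0,1],[0,0,0,0,0,0,1]])

```text
t: 27.7
eef_pos: [601.1, 304.5, 83.1]
ee_rot: [-1.725, 2.625, 0.0]
ft_force: [-1.0, 0.4, -0.1]
grip_width: 0.006
```

Run:
```python
from h import *
plan([(601,304,83)])
from plant import viewer
f=viewer.grab_frame("side");np.save("pics/side10.npy",f,allow_pickle=True)
o=cv2.resize(f["image"][100:210,220:320,::-1],None,fx=5,fy=5,interpolation=cv2.INTER_CUBIC)
cv2.imwrite("pics/side10.png",cv2.convertScaleAbs(o,alpha=2.2,beta=30))
```

```text
t 27.7 pos [601.1 304.5  83.1] q [ 0.71  0.56 -0.01  0.   -1.    0.45] F [-1.   0.4 -0.1] w 0.006
axes [[-0.397, -0.918, 0.0], [-0.918, 0.397, 0.0], [-0.0, -0.0, -1.0]]
(601, 304, 83) units [ 0.02 -0.    0.  ]
```

View pics/side10.png

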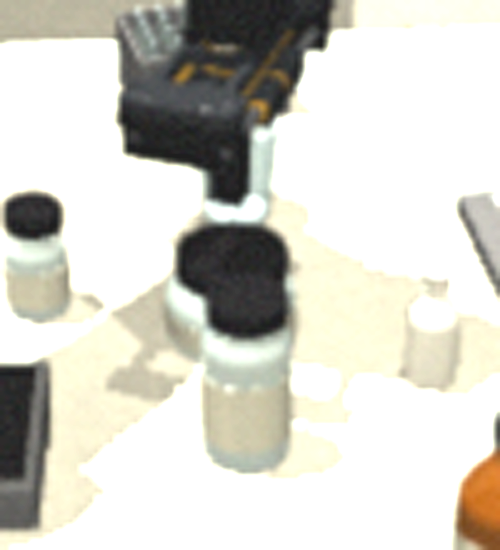

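Call:
servo_tool(deltas=[[0,0,0,0,0,0,1],[0,0,0,0,0,0,1],[0,0,0,0,0,0,1],[0,0,0,0,0,0,1],[0,0,0,0,0,0,1]])

```text
t: 28.25
eef_pos: [601.1, 304.5, 82.9]
ee_rot: [1.726, -2.625, 0.0]
ft_force: [0.1, 0.4, -0.0]
grip_width: 0.006
```

Call:
servo_tool(deltas=[[0,0,0,0,0,0,1],[0,0,0,0,0,0,1],[0,0,0,0,0,0,1],[0,0,0,0,0,0,1],[0,0,0,0,0,0,1]])

```text
t: 28.75
eef_pos: [601.1, 304.4, 83.0]
ee_rot: [1.726, -2.625, 0.0]
ft_force: [0.2, -0.3, -0.5]
grip_width: 0.003
```

Call:
servo_tool(deltas=[[0,0,0,0,0,0,1],[0,0,0,0,0,0,1],[0,0,0,0,0,0,1],[0,0,0,0,0,0,1],[0,0,0,0,0,0,1]])

```text
t: 29.25
eef_pos: [601.1, 304.5, 82.9]
ee_rot: [1.726, -2.625, -0.0]
ft_force: [0.5, -0.6, 0.1]
grip_width: 0.003
```

Call:
servo_tool(deltas=[[0,0,-0.6,0,0,0,1],[0,0,-1.6,0,0,0,1],[0,0,-2.8,0,0,0,1],[0,0,-3.6,0,0,0,1],[0,0,-4.0,0,0,0,1]])

```text
t: 29.75
eef_pos: [602.1, 305.0, 206.2]
ee_rot: [-1.723, 2.621, -0.0]
ft_force: [-0.5, -0.0, -0.1]
grip_width: 0.003
```

```bash
python3 -c "
from h import *
plan([(428.3,147,180),(428.3,147,45)])"
```

```text
t 29.75 pos [602.1 305.  206.2] q [ 0.71  0.46  0.15  0.   -1.25  0.45] F [-0.5 -0.  -0.1] w 0.003
axes [[-0.396, -0.918, 0.004], [-0.918, 0.396, 0.003], [-0.004, -0.003, -1.0]]
(428.3, 147, 180) units [7.14 3.23 0.83]
(428.3, 147, 45) units [7.15 3.25 5.33]
```

Both dwells lasted over 2 s; the tip (≈(232,202)) is now clearly near the wide lid. Now the press.

Call:
servo_tool(deltas=[[0.6,0.27,0,0,0,0,1],[1.9,0.86,0,0,0,0,1],[3.3,1.49,0,0,0,0,1],[4.7,2.12,0,0,0,0,1],[5.9,2.67,0,0,0,0,1]])

```text
t: 30.25
eef_pos: [455.0, 171.8, 201.9]
ee_rot: [1.724, -2.623, -0.0]
ft_force: [0.9, -0.4, 1.2]
grip_width: 0.003
```

Call:
servo_tool(deltas=[[0.8,0.36,0,0,0,0,1],[1.2,0.55,0.6,0,0,0,1],[1.2,0.55,1.8,0,0,0,1],[1.2,0.55,3.2,0,0,0,1],[1.2,0.55,4.2,0,0,0,1]])

```text
t: 30.75
eef_pos: [426.3, 146.1, 74.6]
ee_rot: [1.723, -2.624, -0.001]
ft_force: [0.5, 0.3, -0.8]
grip_width: 0.001
```

Call:
servo_tool(deltas=[[0,0,0.3,0,0,0,1],[0,0,0.6,0,0,0,1],[0,0,0.8,0,0,0,1],[0,0,0.8,0,0,0,1],[0,0,0.8,0,0,0,1]])

```text
t: 31.25
eef_pos: [428.6, 147.7, 53.8]
ee_rot: [-1.725, 2.623, 0.0]
ft_force: [0.7, 0.6, -0.1]
grip_width: 0.007
```

Call:
servo_tool(deltas=[[0,0,0.2,0,0,0,1],[0,0,0.4,0,0,0,1],[0,0,0.5,0,0,0,1],[0,0,0.6,0,0,0,1],[0,0,0.7,0,0,0,1]])

```text
t: 31.75
eef_pos: [427.8, 147.1, 31.8]
ee_rot: [1.725, -2.625, 0.0]
ft_force: [-1.7, -0.2, 3.8]
grip_width: 0.007
```

Call:
servo_tool(deltas=[[0,0,0.05,0,0,0,1],[0,0,0.08,0,0,0,1],[0,0,0.1,0,0,0,1],[0,0,0.1,0,0,0,1],[0,0,0.1,0,0,0,1]])

```text
t: 32.25
eef_pos: [427.9, 147.1, 29.6]
ee_rot: [1.726, -2.625, 0.0]
ft_force: [-2.5, -1.1, 7.7]
grip_width: 0.001
```

The force of 7.7 N exceeds the 5 N needed, so the button is fully down. Now lifting away.

Call:
servo_tool(deltas=[[0,0,-0.3,0,0,0,1],[0,0,-1.0,0,0,0,1],[0,0,-2.2,0,0,0,1],[0,0,-3.4,0,0,0,1],[0,0,-4.4,0,0,0,1]])

```text
t: 32.75
eef_pos: [428.4, 147.5, 163.2]
ee_rot: [-1.724, 2.623, 0.0]
ft_force: [-0.1, 0.9, 0.0]
grip_width: 0.008
```

Call:
servo_tool(deltas=[[0,0,0,0,0,0,1],[0,0,0,0,0,0,1],[0,0,0,0,0,0,1],[0,0,0,0,0,0,1],[0,0,0,0,0,0,1]])

```text
t: 33.25
eef_pos: [427.5, 146.9, 160.0]
ee_rot: [1.724, -2.623, 0.0]
ft_force: [0.5, -0.0, 0.0]
grip_width: 0.003
```

Run:
```python
from h import *
plan([])
from plant import viewer
f=viewer.grab_frame("side")
o=f["image"][:,:,::-1];cv2.imwrite("pics/side11.png",cv2.convertScaleAbs(o,alpha=1.5,beta=10))
a=load("side0")["image"].astype(int)
def m(im,b):
    g=im.astype(int);x=(g.max(2)<60)[b[1]:b[3],b[0]:b[2]];ys,xs=np.nonzero(x);return len(xs),xs.mean().round(1),ys.mean().round(1)
for nm,b in(("loupe",(232,246,250,272)),("jars",(250,140,284,170))):print(nm,m(a,b),m(f["image"],b))
```

```text
t 33.25 pos [427.5 146.9 160. ] q [ 0.69  0.13 -0.46 -0.   -0.99  0.47] F [ 0.5 -0.   0. ] w 0.003
axes [[-0.397, -0.918, -0.002], [-0.918, 0.397, -0.001], [0.002, 0.001, -1.0]]
loupe (124, np.float64(9.5), np.float64(17.6)) (117, np.float64(9.5), np.float64(17.6))
jars (428, np.float64(17.1), np.float64(15.4)) (422, np.float64(17.1), np.float64(15.4))
```

View pics/side11.png

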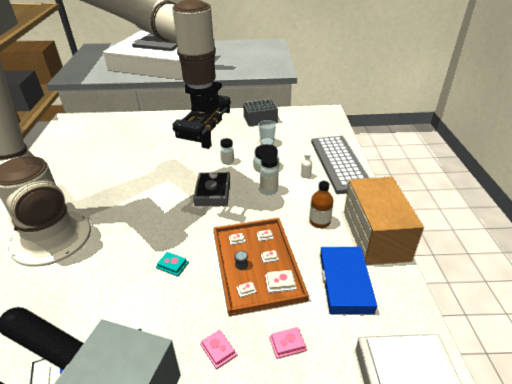

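Everything is in place: the jars (around (267,155)), the blocks and the loupe (240,260) haven't moved, and the button is free with the gripper well above it. Handing in.

```bash
python3 -c "
from plant import workorder
print(workorder.sign_off())"
```

```text
the job is handed in; nothing more can be done
None
```

The job is done and handed in at about 33 s: I hovered over the large block, then over the wide jar's lid, each for over 2 s, then pressed the save button and released it. No verdict was reported, so whether it passed is not confirmed.

- **Height disagreement:** the reported tool height was too low. The side camera put the fingertips about 34 mm higher than telemetry, and touching the button suggested about 28–30 mm.
- **Repeated sequence:** my first two hovers were therefore about at, or just above, the allowed height. The touch also pushed the button down about 4 mm (3.7 N), before the real sequence. I then redid the block hover, the jar hover and the button press in order at corrected heights, with the fingertips roughly 30–40 mm above each target.
- **Last checks:** the final press reached 7.7 N, against about 5 N needed for full travel. After lifting, the wrist force was about zero. The last side picture showed the jars and loupe unmoved by pixel comparison, and the blocks, bottles and beaker looked unmoved by eye.
- **Not checked:** I had no direct reading of the button's travel. The fingertips were hidden from both cameras over the block, so that position rests on telemetry and the gripper body's outline. I took no final top view.

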